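Run the press-to-run spice mill

ROBOT

A 6-joint arm with a two-finger parallel gripper is mounted at the origin on a cart in front of the work surface, level with it; the furniture and walls round the work are solid. World frame = base frame: x ahead of the robot, y to its left, z up, the work surface at z = 0. Lengths are in m, angles in rad, forces in N, time in s.
With the tool pointing down it reaches from about 0.35 to 0.875 m from the base axis. Payload 15.5 kg.
Tool frame: the origin (TCP) lies at the very end of the fingers, on their centre line; the grasp point (between the pads) lies env.grip_point_offset behind it (env.grip_point_offset is the distance from the TCP to the grasp point, in m); z points along the fingers, y is the line along which they close (so a half turn about z gives the same grasp; the last joint's range is limited). The gripper opens to 85 mm and grips with 20 to 120 N. Pads are 22 mm wide; open, the fingers measure 114 mm over their backs; the gripper's body (76 mm by 85 mm) begins 54 mm behind the grasp point. The pads swing forward as they close: fully open they stand 13 mm farther back than shut.
Start: joints at [-1.3, 0.494, 1.345, -0, 1.302, -0.096], TCP at [0.224, -0.583, 0.231] pointing down, gripper open.
Joint ranges: [-2.91, 2.91], [-0.82, 2.16], [0.22, 2.67], [-1.22, 4.37], [0.12, 2.79], [-3.08, 3.08]. Speed limits (rad/s): [1.89, 1.89, 2.57, 3.01, 3.01, 3.01].

INTERFACE

Orientations are given as a unit quaternion [w, x, y, z].
In Python, from cell import env gives the robot as it stands.
- The arm moves only by the tool servo_tool, never from a script. Its argument "steps" is a list of rows, each a list of 7 numbers: the shift along the tool's x, y, z scaled (see below), then the turn, a rotation vector about the tool's x, y, z scaled (see below), then the closure, from -1 (fully open) to 1 (shut). A call has 1 to 8 rows; each row is the pose to reach, as a shift and turn from the pose commanded when the call began, along the tool's axes at that moment; what a row does not reach only later rows make up. The controller multiplies each number of a shift by 150 mm and each number of a turn by 90 degrees. A row lasts 1/12 s, in which the tool goes at most 41.7 mm and 7.16 degrees, less where a joint would pass 70% of its speed; a pose out of reach is approached as far as the arm can. A call with a number of a shift or a turn outside -1 to 1 is refused whole. A call with a gripper value outside its range is refused whole. The fingers move at their own pace and stop on an object; the grip force is fixed at half the most. Time passes only in rows, so rows that repeat a pose let the fingers close. It gives the time, the measured TCP pose, the force, the opening and the grip force at its end, in the units of the state.
- env.sense(): the state, without advancing time (a new reading comes with each control period).
- env.snapshot(name): name is "side" or "top"; returns the picture (400x640x3 uint8, red, green, blue); there is no depth.
- env.camera_info(name): a dict with "fx", "fy", "cx", "cy" (pixels), "world_to_cam" (4x4, takes a point from world to camera coordinates). Camera axes: x right, y up, looking along -z (the intrinsics and any distortion apply to the point x, -y, -z); pixel columns grow to the right and rows downward; lengths in m; the calibration is good to about 2 mm. A picture is of the moment at which its call begins. camera_info takes no time and is no camera call.
- env.job_done(): hands the job in; it is judged then, once.
The state is a dict: "time": time; "joint_pos": joint angles; "joint_vel": joint speeds; "tau": joint torques, N m; "position": TCP position; "tcp_rot": TCP orientation; "ft_force": force on the tool from outside, world axes, zero at the start; "moment": the same for the moment, N m; "finger_gap": opening from 0.0 (shut) to 1.0 (fully open); "grip_force": force on a finger pad.
Only numpy, scipy, OpenCV 4.12 (cv2) and the standard library are available. Lean on these libraries where they do the work, as an engineer would, in place of code of your own. Each camera call takes 0.05 s, during which the arm holds its last target. There are 200 camera calls.

TASK

Grind the spices in the steel beaker on the press-to-run mill. First, while the beaker is still off the mill, turn the speed dial on the mill until its red pointer stands on the orange mark; then lower the beaker, black blade holder down, into the well of the mill, turn it until its splines drop over the drive star, and push it straight down as far as it goes. The mill runs only while the beaker is pressed, so finish still gripping the beaker and pressing it fully home; leave the spice jar, the cup and the shaker where they stand.

Things in the scene. Friction and masses are not known exactly. Their poses are not given: they have to be found in the camera images.
- mill: White motor base of a cordless mill, fixed. From above a keyhole: round tower (98 mm wide) with a steel ring round an open well, and a lower lobe (74 mm wide) with the speed dial. Origin: on the worktop under the well's axis, z up; its -x axis points from well to dial (98 mm). Steel ring top 72 mm, lobe top 58 mm above the worktop. Well: 70 mm across, bevelled lip, 28 mm deep.
- well (a point): Centre of the well's hard floor, 44 mm above the worktop, on the well's axis; axes as the mill's. The underside of a beaker that is fully home lies here; with teeth standing on splines it rests 15 mm higher.
- mill_switch (a joint): Travel (m) of the black sprung ring that covers the well's floor round the drive star: 0 at rest, its top 5 mm above the floor; 0.005 pressed flush with the floor (fully home). It pushes back with 3 N at first, 11 N when fully down; the beaker's weight alone does not press it down.
- drive_star (a point): Centre of the top of the steel drive star in the well, 16 mm above its floor: hub 17 mm across, five equal teeth 6 mm wide reaching 16.5 mm from the axis. z up; the x axis points along one tooth, the others follow every 72 degrees. Its angle differs each time; it sits on a stiff motor shaft (0.25 N m to turn it), so the beaker is turned to suit it.
- beaker: Loose closed steel grinding beaker, about 0.28 kg, 105 mm tall, standing on its black blade holder (66 mm wide, 28 mm tall). Origin: centre of its underside, z up. Steel body 52 mm across, smooth from 34 to 92 mm. In the underside a recess, 41 mm across, 23 mm deep, with five inward splines, 6 mm wide, from 12 mm off the axis outward, 1 mm above the underside. Its x axis points along one spline.
- beaker_grip (a point): On the beaker's axis, 75 mm above its underside: a good place to grip the steel body (52 mm across, from any side). The splines repeat every 72 degrees; the beaker drops over the drive star when its x axis lies 36 degrees, plus any multiple of 72, from the star's x axis, with about 7 degrees of play either way.
- mill_dial (a joint): Angle (rad) of the speed dial, 0 to 3.9; grows as it is turned clockwise seen from above. The pointer stands on the middle of the orange mark at 1.90; it starts 0.4 to 1.5 short of that. Light friction (0.05 N m); it stays where it is left.
- dial_axis (a point): On the dial's axis, at the top of the lobe (58 mm above the worktop); axes as the mill's. The dial has a skirt 41 mm across, 4 mm thick, and on it a fluted round grip 32 mm across, from 4 mm to 30 mm above this point, with a red line on top.
- dial_pointer (a point): Tip of the red pointer on the dial's skirt, 24.5 mm from the dial's axis; it turns with the dial.
- dial_mark (a point): Middle of the orange mark (5 mm wide, 7.5 mm long) on the black dial face, 28.5 mm from the dial's axis; the other ticks are thin and white.
- spice_jar: Bystander: glass spice jar with a red cap, 45 mm across, 106 mm tall; origin at the centre of its underside.
- striped_cup: Bystander: cup with grey stripes, 82 mm across, 84 mm tall; origin at the centre of its underside.
- salt_shaker: Bystander: glass salt shaker with a grey cap, 35 mm across, 90 mm tall; origin at the centre of its underside.

How it is judged:
On the way, in this order (a step that is already met when the one before it is completed fails the run):
1. the dial's pointer stands on the orange mark while the beaker is still off the mill (value of joint mill_dial between 1.78 and 2.02 rad and horizontal distance between beaker and well above 0.08 m), for 0.3 s.
2. the beaker's splines have dropped over the drive star (z of beaker in the frame of well below 0.01 m and horizontal distance between beaker and well below 0.004 m), for 0.1 s.
At the end, for the whole second after the job is handed in: Dial on the orange mark (1.90 +- 0.12 rad); beaker upright in the well (4 mm, 0.08 rad), underside within 2 mm of the well's floor, switch ring at least 3.5 mm down; the fingers still grip its sides (over 3 N, grasp point under 105 mm up the beaker) and keep it pressed (value of joint mill_dial between 1.78 and 2.02 rad and value of joint mill_switch above 0.0035 m and z of beaker in the frame of well below 0.002 m and horizontal distance between beaker and well below 0.004 m and angle between beaker's own z axis and vertical below 0.08 rad and contact force between the fingers and beaker above 3 N and z of the grasp point in the frame of beaker below 0.105 m); the arm keeps its last pose, push and grip.
It fails at once if the spice jar, the cup or the shaker is moved more than 3 cm or tipped over (distance of any of spice_jar, striped_cup, salt_shaker from where it was at the start of the episode above 0.03 m or angle between any of spice_jar, striped_cup, salt_shaker's own z axis and vertical above 0.5 rad).
It also fails if it takes over 64 s, if anything falls off the work surface, if the arm or the gripper's body presses on something with over 40 N, if the wrist force passes 120 N, or if a joint passes its speed limit or range.

## Working session

There is one attempt and no reset: what is moved stays moved. The work goes in short steps, Python scripts to look and compute and a tool call to move; the robot and the scene stay as the last step left them, time stands still between calls to the robot, and variables do not carry over. Pictures are saved under pics/ and viewed, at most 10 in all, crops included, and the job is handed in when it is done.

Besides the shell and the picture viewer there is one more tool, called after ">>>" as name(argument=value, ...), one argument or row to a line, values as JSON. servo_tool: Moves the arm, as the interface text tells. Shifts and turns lie within -1 to 1; 1 stands for 150 mm of shift or 90 degrees of turn. Its arguments: {"type":"object","properties":{"steps":{"type":"array"}},"required":["steps"]}

```bash
mkdir -p pics
python3 - <<'E'
from cell import env
import cv2
for n in("top","side"):
    cv2.imwrite(f"pics/{n}0.png",env.snapshot(n)[:,:,::-1]); print(n,env.camera_info(n))
print(env.sense(),env.grip_point_offset)
E
```

```text
top {'fx': 402.05148108988834, 'fy': 402.05148108988834, 'cx': 325.12825677249685, 'cy': 196.36721917412788, 'world_to_cam': array([[ 0.02216066, -0.99970485, -0.00995588,  0.03989374],
       [ 0.99473753,  0.02105197,  0.10026991, -0.55859834],
       [-0.10003073, -0.01212554,  0.99491046, -1.10958156],
       [ 0.        ,  0.        ,  0.        ,  1.        ]])}
side {'fx': 397.5400588963384, 'fy': 397.5400588963384, 'cx': 319.55989359655626, 'cy': 191.7218999168204, 'world_to_cam': array([[-0.99762414, -0.06717953, -0.01526377,  0.55811666],
       [ 0.02390056, -0.54530384,  0.83789766, -0.06664102],
       [-0.06461296,  0.83554212,  0.5456139 , -1.34855747],
       [ 0.        ,  0.        ,  0.        ,  1.        ]])}
{'time': 0.1, 'joint_pos': array([-1.29949640e+00,  4.94098437e-01,  1.34603564e+00,  3.20177331e-05,
        1.30253561e+00, -9.54989840e-02]), 'joint_vel': array([-0.00131428, -0.0003888 , -0.00233084, -0.00089514, -0.00114347,
       -0.00177323]), 'tau': array([ 2.18322275e-03, -8.83589959e+01, -3.84565938e+01, -9.67897540e-05,
        5.30960519e-03, -2.74907836e-05]), 'position': array([ 0.22407136, -0.58311395,  0.23078531]), 'tcp_rot': array([-5.37795690e-04,  9.83230039e-01,  1.82368858e-01, -3.19008082e-05]), 'ft_force': array([-0.23613229,  0.17043803,  0.00715604]), 'moment': array([-0.02708811, -0.0099363 , -0.04826559]), 'grip_force': 0.0, 'finger_gap': 0.9996295217645152} 0.0187
```

View pics/top0.png

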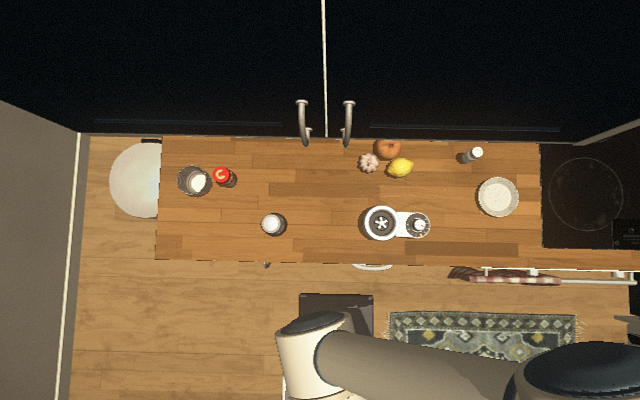

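View pics/side0.png

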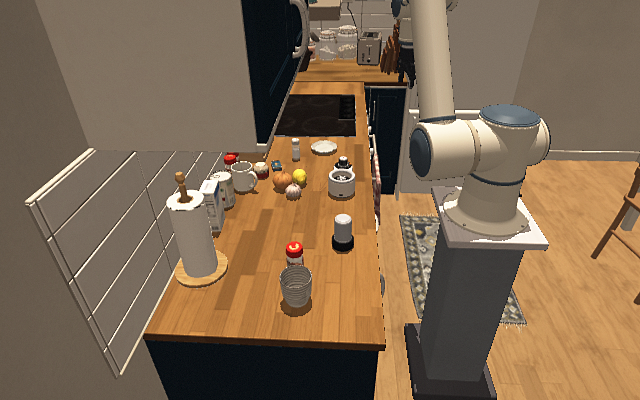

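```bash
cat > h.py <<'E'
import numpy as np, cv2
from cell import env
def ray(n,u,v,z):
    c=env.camera_info(n); T=c["world_to_cam"]; R=T[:3,:3]; o=-R.T@T[:3,3]
    d=R.T@np.array([(u-c["cx"])/c["fx"],-(v-c["cy"])/c["fy"],-1])
    return o+d*(z-o[2])/d[2]
def px(n,p):
    c=env.camera_info(n); q=c["world_to_cam"]@np.r_[p,1]
    return c["cx"]+c["fx"]*q[0]/-q[2], c["cy"]-c["fy"]*q[1]/-q[2]
def crop(n,name,u0,v0,u1,v1,s):
    im=env.snapshot(n)[v0:v1,u0:u1,::-1]
    cv2.imwrite(name,cv2.resize(im,None,fx=s,fy=s,interpolation=cv2.INTER_CUBIC))
def tcp():
    s=env.sense(); w,x,y,z=s["tcp_rot"]
    from scipy.spatial.transform import Rotation as Ro
    return s,Ro.from_quat([x,y,z,w])
def togo(p,yaw=None):
    """shift to world point p and turn to tool y axis heading (deg), in units of the move tool (tool down)"""
    s,R=tcp(); d=R.inv().apply(np.array(p)-s["position"])/.15
    ty=R.apply([0,1,0]); h=np.degrees(np.arctan2(ty[1],ty[0]))
    out=[d.round(4),"heading y",round(h,2)]
    if yaw is not None:
        e=(h-yaw+90)%180-90; out+=["turn z units",round(e/90,4)]
    print(*out,"tilt",R.apply([0,0,1]).round(4))
E
python3 - <<'E'
from h import *
im=cv2.imread("pics/top0.png")[190:255,345:450]
a=cv2.resize(im,None,fx=7,fy=7,interpolation=cv2.INTER_CUBIC); cv2.imwrite("pics/c1.png",a)
print("well",ray("top",381,222,.072),"dial",ray("top",418,225,.088),"beaker",ray("top",273,224,.105),ray("side",343,217,.105))
print("salt",ray("top",478,152,.09),"jar",ray("top",222,175,.106),"cup",ray("top",195,180,.084))
E
```

```text
well [ 0.48686389 -0.10090162  0.072     ] dial [ 0.48041272 -0.19702643  0.088     ] beaker [0.47414987 0.18617199 0.105     ] [0.47619846 0.19514813 0.105     ]
salt [ 0.68028658 -0.35810471  0.09      ] jar [0.60103434 0.32625251 0.106     ] cup [0.58911735 0.40497362 0.084     ]
```

View pics/c1.png

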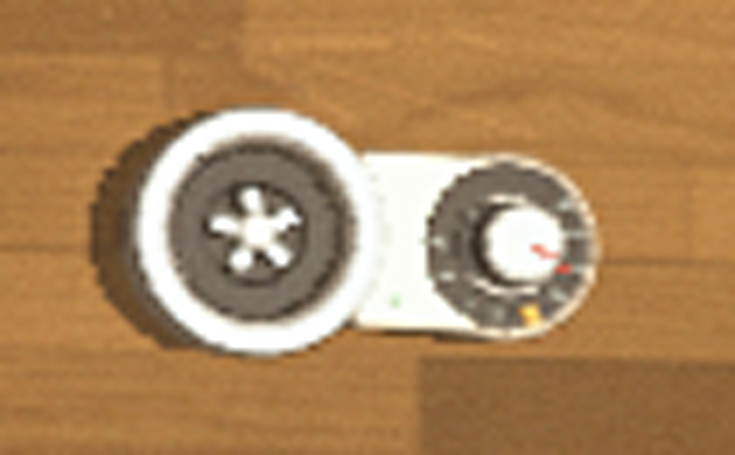

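Run:
```python
from h import *
P=lambda u,v,z:ray("top",345+(u+.5)/7-.5,190+(v+.5)/7-.5,z)
a=cv2.imread("pics/c1.png"); h=cv2.cvtColor(a,cv2.COLOR_BGR2HSV)
H,S,V=h[...,0],h[...,1],h[...,2]
# white ring outer circle -> fit
w=((V>190)&(S<50)).astype(np.uint8); w[:,370:]=0
c=max(cv2.findContours(w,cv2.RETR_EXTERNAL,cv2.CHAIN_APPROX_NONE)[0],key=len)
c=c[c[:,0,0]<340]
(x,y),ma,_=cv2.fitEllipse(c); print("tower",x,y,ma); well=P(x,y,.072); print(well)
red=((H<8)|(H>172))&(S>130); red[:, :500]=0; red[:230]=0; red[300:]=0
v,u=np.nonzero(red); print("red",u.min(),u.max(),u.mean(),v.mean())
org=(H>12)&(H<28)&(S>190)&(V>200); org[:,:500]=0; org[:295]=0; org[:,560:]=0; org[335:]=0
v,u=np.nonzero(org); o=(u.mean(),v.mean()); print("org",o,len(u))
# dial face disc
d=((V<130)&(S<120)).astype(np.uint8); d[:,:415]=0
c=max(cv2.findContours(d,cv2.RETR_EXTERNAL,cv2.CHAIN_APPROX_NONE)[0],key=len)
(x,y),r=cv2.minEnclosingCircle(c); print("face",x,y,r); dial=P(x,y,.058); print(dial)
print("dial from grip top",P(523,241,.088), "dist",np.linalg.norm((dial-well)[:2]))
an=lambda p,c:np.degrees(np.arctan2(p[1]-c[1],p[0]-c[0]))
pt=P(566,268,.061); om=P(*o,.058)
for q,n in((pt,"ptr"),(om,"mark")): print(n,q,np.linalg.norm((q-dial)[:2]),an(q,dial))
# star
sc=P(255,232,.060); print("star c",sc)
for t in((252,195),(290,217),(279,260),(240,262),(217,226)): 
    q=P(*t,.06); print(an(q,well)%72, an(q,sc)%72,np.linalg.norm((q-sc)[:2]))
```

```text
tower 261.2138366699219 230.5984344482422 (241.2848663330078, 246.61318969726562)
[ 0.48553023 -0.10330546  0.072     ]
red 557 568 562.7901234567901 268.65432098765433
org (np.float64(nan), np.float64(nan)) 0
face 505.1418151855469 244.84646606445312 81.79742431640625
[ 0.48258986 -0.20016145  0.058     ]
dial from grip top [ 0.48313855 -0.20043558  0.088     ] dist 0.0969006172720479
ptr [ 0.47401861 -0.2230975   0.061     ] 0.024485277290577357 -110.49081197355034
mark [nan nan nan] nan nan
star c [ 0.48539214 -0.10245127  0.06      ]
8.544849953776167 5.113194521922668 0.01445462314348124
7.244736041634241 6.324370355588783 0.014904071774250651
2.3658648661367465 5.4057582818054755 0.014245273223120917
7.0856614665475774 10.06182621164794 0.0131150891704951
11.174533989310873 10.260090284167049 0.014951978908514778<stdin>:13: RuntimeWarning: Mean of empty slice.
  ret = ret.dtype.type(ret / rcount)
```

Run:
```python
from h import *
P=lambda u,v,z:ray("top",345+(u+.5)/7-.5,190+(v+.5)/7-.5,z)
q=P(530,315,.058); d=np.array([.4826,-.2003]); print(q,np.linalg.norm(q[:2]-d),np.degrees(np.arctan2(*(q[:2]-d)[::-1])))
togo([.4828,-.2003,.14],20)
t=cv2.imread("pics/top0.png")[200:245,250:300]; s=cv2.imread("pics/side0.png")[205:260,315:370]
cv2.imwrite("pics/c2.png",np.hstack([cv2.resize(t,(440,396),interpolation=2),cv2.resize(s,(360,396),interpolation=2)]))
```

```text
[ 0.45555544 -0.20979149  0.058     ] 0.028661759039633097 -160.66109770706808
[ 2.5253 -1.7631  0.6075] heading y -68.98 turn z units -0.9887 tilt [-3.e-04  1.e-03 -1.e+00]
```

View pics/c2.png

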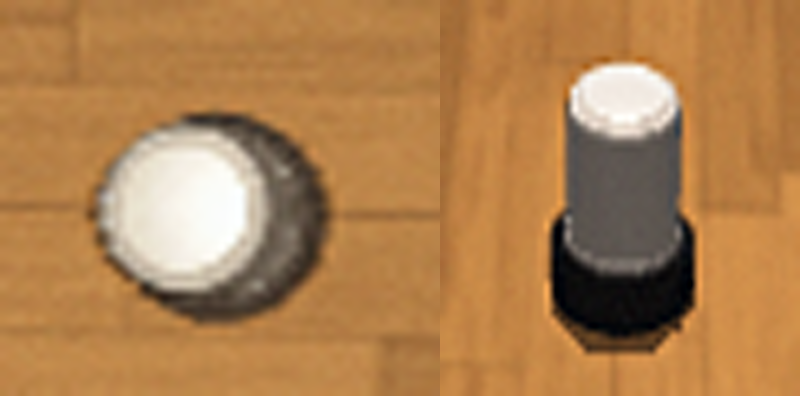

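>>> servo_tool(
  steps=[
    [1,-0.7,0.1,0,0,-0.3,-1],
    [1,-0.7,0.1,0,0,-0.3,-1],
    [1,-0.7,0.1,0,0,-0.3,-1],
    [1,-0.7,0.1,0,0,-0.3,-1],
    [1,-0.7,0.1,0,0,-0.3,-1],
    [1,-0.7,0.1,0,0,-0.3,-1],
  ],
)

```text
time: 0.6
position: [0.3281, -0.4279, 0.2158]
tcp_rot: [-0.001, 0.913, 0.409, 0.0]
ft_force: [0.2, -0.5, 1.4]
finger_gap: 1.001
grip_force: 0.0
```

Run:
```python
from h import *
togo([.4828,-.2003,.14],20)
print(ray("top",250+184/8.8-.5,200+208/8.8-.5,.105),ray("side",315+183/6.545-.5,205+100/7.2-.5,.105),ray("top",250+223/8.8-.5,200+218/8.8-.5,.028))
```

```text
[ 1.8183 -0.2405  0.5083] heading y -41.77 turn z units -0.6863 tilt [-5.0e-04  2.1e-03 -1.0e+00]
[0.47626218 0.19305834 0.105     ] [0.47764048 0.20194924 0.105     ] [0.47571308 0.19175509 0.028     ]
```

>>> servo_tool(
  steps=[
    [0.95,-0.12,0.2,0,0,-0.35,-1],
    [0.95,-0.12,0.2,0,0,-0.35,-1],
    [0.95,-0.12,0.2,0,0,-0.35,-1],
    [0.95,-0.12,0.2,0,0,-0.35,-1],
    [0.95,-0.12,0.2,0,0,-0.35,-1],
  ],
)

```text
time: 1.02
position: [0.4097, -0.3103, 0.1852]
tcp_rot: [-0.001, 0.765, 0.643, 0.0]
ft_force: [0.3, -1.6, 0.7]
finger_gap: 1.001
grip_force: 0.0
```

Run:
```python
from h import *
togo([.4828,-.2003,.14],20)
```

```text
[0.8055 0.3546 0.3025] heading y -9.9 turn z units -0.3322 tilt [-0.0011  0.0021 -1.    ]
```

>>> servo_tool(
  steps=[
    [0.8,0.35,0.3,0,0,-0.33,-0.3],
    [0.8,0.35,0.3,0,0,-0.33,-0.3],
    [0.8,0.35,0.3,0,0,-0.33,-0.3],
    [0.8,0.35,0.3,0,0,-0.33,-0.3],
    [0.8,0.35,0.3,0,0,-0.33,-0.3],
    [0.8,0.35,0.3,0,0,-0.33,-0.3],
    [0.8,0.35,0.3,0,0,-0.33,-0.3],
  ],
)

```text
time: 1.6
position: [0.4817, -0.2061, 0.1414]
tcp_rot: [0.0, 0.581, 0.814, -0.0]
ft_force: [0.8, -0.9, 1.1]
finger_gap: 0.647
grip_force: 0.0
```

Run:
```python
from h import *
togo([.4828,-.2003,.068],20)
```

```text
[0.0344 0.0193 0.4895] heading y 19.02 turn z units -0.0109 tilt [ 1.e-04 -3.e-04 -1.e+00]
```

>>> servo_tool(
  steps=[
    [0.02,0.01,0.2,0,0,-0.01,-0.3],
    [0.02,0.01,0.48,0,0,-0.01,-0.3],
    [0.02,0.01,0.48,0,0,-0.01,-0.3],
    [0.02,0.01,0.48,0,0,-0.01,-0.3],
  ],
)

```text
time: 1.93
position: [0.4809, -0.2023, 0.0687]
tcp_rot: [-0.002, 0.574, 0.819, -0.0]
ft_force: [0.2, -0.5, 1.3]
finger_gap: 0.649
grip_force: 0.0
```

Run:
```python
from h import *
togo([.4828,-.2003,.068],20)
crop("side","pics/c3.png",300,130,390,200,8)
```

```text
[0.0083 0.0164 0.0048] heading y 19.93 turn z units -0.0007 tilt [-0.0034  0.0018 -1.    ]
```

View pics/c3.png

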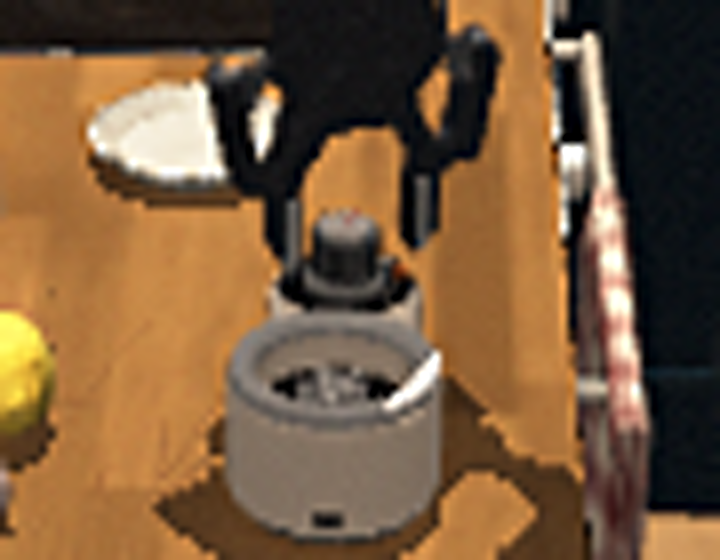

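The fingers straddle the dial knob (crop px 345,250) evenly. Close on it.

>>> servo_tool(
  steps=[
    [0.01,0.015,0,0,0,0,0],
    [0.01,0.015,0,0,0,0,1],
    [0.01,0.015,0,0,0,0,1],
    [0.01,0.015,0,0,0,0,1],
    [0.01,0.015,0,0,0,0,1],
    [0.01,0.015,0,0,0,0,1],
  ],
)

```text
time: 2.48
position: [0.4834, -0.2007, 0.0716]
tcp_rot: [0.001, 0.573, 0.82, -0.001]
ft_force: [-14.6, -8.2, 19.5]
finger_gap: 0.343
grip_force: 57.7
```

>>> servo_tool(
  steps=[
    [0,-0.01,-0.02,0,0,0.07,1],
    [0,-0.01,-0.02,0,0,0.14,1],
    [0,-0.01,-0.02,0,0,0.21,1],
    [0,-0.01,-0.02,0,0,0.28,1],
    [0,-0.01,-0.02,0,0,0.35,1],
    [0,-0.01,-0.02,0,0,0.42,1],
    [0,-0.01,-0.02,0,0,0.49,1],
    [0,-0.01,-0.02,0,0,0.56,1],
  ],
)

```text
time: 3.15
position: [0.4838, -0.2008, 0.0738]
tcp_rot: [0.002, 0.869, 0.495, 0.001]
ft_force: [3.7, -1.3, -9.7]
finger_gap: 0.334
grip_force: 67.3
```

>>> servo_tool(
  steps=[
    [0,0,0,0,0,0,1],
    [0,0,0,0,0,0,1],
  ],
)

```text
time: 3.32
position: [0.4838, -0.2009, 0.0737]
tcp_rot: [0.001, 0.866, 0.499, 0.001]
ft_force: [3.2, -1.5, 2.6]
finger_gap: 0.337
grip_force: 68.4
```

Run:
```python
from h import *
togo([.4828,-.2003,.068],-30)
```

```text
[-0.0001 -0.0079  0.0379] heading y -30.1 turn z units -0.0011 tilt [ 0.0031 -0.0016 -1.    ]
```

>>> servo_tool(
  steps=[
    [0,0,0,0,0,0,-0.3],
    [0,0,0,0,0,0,-0.3],
    [0,0,-0.2,0,0,0,-0.3],
    [0,0,-0.5,0,0,0,-0.5],
    [0,0,-0.8,0,0,0,-1],
    [0,0,-1,0,0,0,-1],
    [0,0,-1,0,0,0,-1],
  ],
)

```text
time: 3.9
position: [0.4848, -0.2014, 0.2291]
tcp_rot: [0.004, 0.867, 0.499, 0.002]
ft_force: [0.5, -0.4, 1.6]
finger_gap: 0.998
grip_force: 0.0
```

Run:
```python
from h import *
togo([.476,.1925,.2],-30)
```

```text
[ 2.2411 -1.3721  0.1815] heading y -30.17 turn z units -0.0019 tilt [ 0.0081 -0.0046 -1.    ]
```

>>> servo_tool(
  steps=[
    [1,-0.61,0,0,0,0,-1],
    [1,-0.61,0,0,0,0,-1],
    [1,-0.61,0,0,0,0,-1],
    [1,-0.61,0,0,0,0,-1],
    [1,-0.61,0,0,0,0,-1],
  ],
)

```text
time: 4.32
position: [0.4777, -0.0198, 0.2223]
tcp_rot: [-0.001, 0.866, 0.5, -0.0]
ft_force: [-0.4, -0.9, -0.1]
finger_gap: 1.0
grip_force: 0.0
```

>>> servo_tool(
  steps=[
    [1,-0.61,0.1,0,0,0,-1],
    [1,-0.61,0.1,0,0,0,-1],
    [1,-0.61,0.1,0,0,0,-1],
    [1,-0.61,0.1,0,0,0,-1],
    [1,-0.61,0.1,0,0,0,-1],
    [1,-0.61,0.1,0,0,0,-1],
  ],
)

```text
time: 4.82
position: [0.475, 0.1536, 0.2069]
tcp_rot: [-0.0, 0.866, 0.5, -0.0]
ft_force: [-0.5, -0.3, -0.3]
finger_gap: 0.998
grip_force: 0.0
```

Run:
```python
from h import *
togo([.476,.1925,.2],-30)
crop("top","pics/c4.png",345,190,450,255,7)
```

```text
[ 0.228  -0.1241  0.0462] heading y -29.98 turn z units 0.0002 tilt [-1.e-03  1.e-04 -1.e+00]
```

View pics/c4.png

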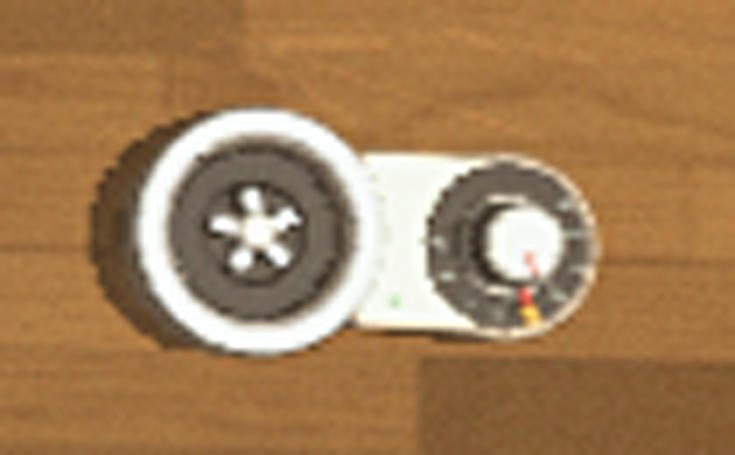

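The red pointer (526,297) stands on the orange mark (531,316); I'll check the angle numerically.

Run:
```python
from h import *
P=lambda u,v,z:ray("top",345+(u+.5)/7-.5,190+(v+.5)/7-.5,z)
d=np.array([.4828,-.2003])
for q in (P(526,298,.061),P(531,316,.058)): 
    e=q[:2]-d; print(np.linalg.norm(e),np.degrees(np.arctan2(e[1],e[0])))
togo([.476,.1925,.060],-30)
```

```text
0.021978600140550888 -160.66310888817787
0.029336739128677763 -160.32143229061168
[ 0.2368 -0.1306  0.9804] heading y -30.06 turn z units -0.0006 tilt [-8.e-04 -3.e-04 -1.e+00]
```

>>> servo_tool(
  steps=[
    [0.235,-0.13,0,0,0,0,-1],
    [0.235,-0.13,0,0,0,0,-1],
    [0.235,-0.13,0.25,0,0,0,-1],
    [0.235,-0.13,0.5,0,0,0,-1],
    [0.235,-0.13,0.7,0,0,0,-1],
    [0.235,-0.13,0.95,0,0,0,-1],
    [0.235,-0.13,0.98,0,0,0,-1],
    [0.235,-0.13,0.98,0,0,0,-1],
  ],
)

```text
time: 5.53
position: [0.4757, 0.1899, 0.0592]
tcp_rot: [-0.0, 0.867, 0.498, -0.002]
ft_force: [-0.7, -0.4, 0.9]
finger_gap: 1.002
grip_force: 0.0
```

Run:
```python
from h import *
togo([.476,.1925,.060],-30)
t=env.snapshot("top")[190:250,240:310,::-1]; s=env.snapshot("side")[185:255,305:385,::-1]
cv2.imwrite("pics/c5.png",np.hstack([cv2.resize(t,(400,343),interpolation=2),cv2.resize(s,(392,343),interpolation=2)]))
```

```text
[ 0.016  -0.0069 -0.0056] heading y -30.32 turn z units -0.0036 tilt [-0.0042 -0.0013 -1.    ]
```

View pics/c5.png

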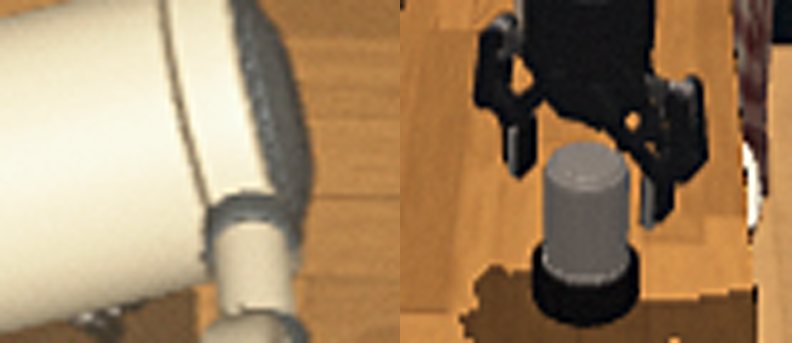

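The beaker stands between the fingers in the side view (axis near px 587), slightly nearer the camera; nudge and close.

>>> servo_tool(
  steps=[
    [0.03,-0.01,0,0,0,0,-1],
    [0.03,-0.01,0,0,0,0,-0.4],
    [0.03,-0.01,0,0,0,0,1],
    [0.03,-0.01,0,0,0,0,1],
    [0.03,-0.01,0,0,0,0,1],
    [0.03,-0.01,0,0,0,0,1],
    [0.03,-0.01,0,0,0,0,1],
  ],
)

```text
time: 6.22
position: [0.4783, 0.1963, 0.0614]
tcp_rot: [0.0, 0.867, 0.498, 0.001]
ft_force: [-1.5, -0.1, 16.7]
finger_gap: 0.598
grip_force: 59.3
```

>>> servo_tool(
  steps=[
    [0,0,-0.2,0,0,0,1],
    [0,0,-0.4,0,0,0,1],
    [0,0,-0.6,0,0,0,1],
    [0,0,-0.8,0,0,0,1],
    [0,0,-0.8,0,0,0,1],
  ],
)

```text
time: 6.63
position: [0.4799, 0.1968, 0.1855]
tcp_rot: [0.001, 0.867, 0.498, 0.004]
ft_force: [1.8, 1.8, -2.0]
finger_gap: 0.595
grip_force: 65.2
```

Run:
```python
from h import *
togo([.4855,-.1028,.18],-30)
```

```text
[-1.7061  1.0388  0.0327] heading y -30.27 turn z units -0.003 tilt [ 0.0073  0.0021 -1.    ]
```

>>> servo_tool(
  steps=[
    [-0.85,0.51,0,0,0,0,1],
    [-0.85,0.51,0,0,0,0,1],
    [-0.85,0.51,0,0,0,0,1],
    [-0.85,0.51,0,0,0,0,1],
    [-0.85,0.51,0,0,0,0,1],
    [-0.85,0.51,0,0,0,0,1],
  ],
)

```text
time: 7.13
position: [0.4791, 0.0463, 0.18]
tcp_rot: [-0.0, 0.868, 0.497, -0.0]
ft_force: [-0.2, 0.5, -3.0]
finger_gap: 0.597
grip_force: 65.1
```

>>> servo_tool(
  steps=[
    [-0.85,0.52,0.03,0,0,0,1],
    [-0.85,0.52,0.03,0,0,0,1],
    [-0.85,0.52,0.03,0,0,0,1],
    [-0.85,0.52,0.03,0,0,0,1],
    [-0.85,0.52,0.03,0,0,0,1],
    [-0.85,0.52,0.03,0,0,0,1],
    [-0.85,0.52,0.03,0,0,0,1],
  ],
)

```text
time: 7.72
position: [0.4824, -0.1009, 0.1755]
tcp_rot: [-0.0, 0.867, 0.498, -0.0]
ft_force: [0.0, 0.5, -3.2]
finger_gap: 0.591
grip_force: 65.1
```

Run:
```python
from h import *
togo([.4855,-.1028,.15],-30)
s=env.snapshot("side")[110:215,290:390,::-1]
cv2.imwrite("pics/c6.png",cv2.resize(s,None,fx=5.5,fy=5.5,interpolation=2))
p=env.sense()["position"]; print(p)
b=p-[0,0,.0595]
f=lambda q:((px("side",q)[0]-290)*5.5,(px("side",q)[1]-110)*5.5)
print("top rim",f(b+[0,0,.105]),"bottom",f(b),"near bottom edge",f(b+[0,.033,0]),"holder top",f(b+[0,0,.028]),"ring",f([.4855,-.1028,.072]))
```

```text
[-0.0003  0.0245  0.1701] heading y -30.25 turn z units -0.0028 tilt [-7.e-04  6.e-04 -1.e+00]
[ 0.48240925 -0.10068203  0.17557793]
top rim (np.float64(293.19650560027105), np.float64(148.28071507284432)) bottom (np.float64(290.35560226245445), np.float64(297.9532425863222)) near bottom edge (np.float64(289.39119298495996), np.float64(323.5681282362384)) holder top (np.float64(291.0902003941791), np.float64(259.25106021414217)) ring (np.float64(284.5483797033424), np.float64(355.44073646414745))
```

View pics/c6.png

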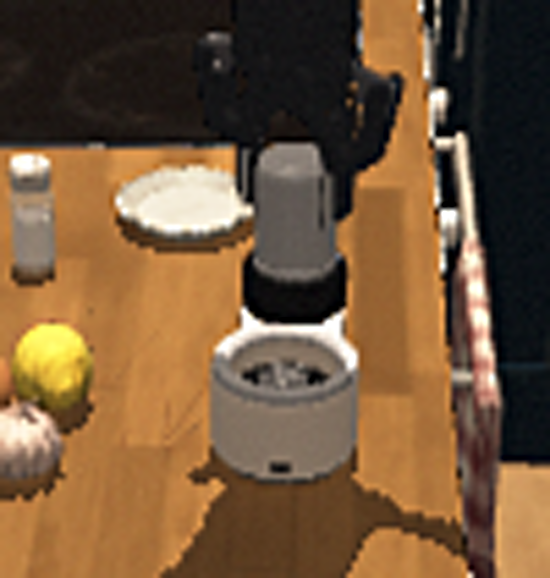

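Holder centre at px 295, ring centre at 285; lower edge sits ~2 px high, consistent with the beaker being about 3 mm toward −x of the tool. Compensate and lower.

>>> servo_tool(
  steps=[
    [0.02,0.024,0,0,0,0,1],
    [0.02,0.024,0,0,0,0,1],
    [0.02,0.024,0.1,0,0,0,1],
    [0.02,0.024,0.2,0,0,0,1],
    [0.02,0.024,0.26,0,0,0,1],
    [0.02,0.024,0.3,0,0,0,1],
    [0.02,0.024,0.3,0,0,0,1],
  ],
)

```text
time: 8.35
position: [0.4867, -0.1008, 0.1298]
tcp_rot: [-0.001, 0.867, 0.498, -0.001]
ft_force: [-0.4, 0.6, -3.1]
finger_gap: 0.596
grip_force: 65.1
```

Run:
```python
from h import *
togo([.487,-.100,.1185],-30)
print(env.sense()["ft_force"],env.sense()["moment"])
```

```text
[ 0.0056 -0.0008  0.0755] heading y -30.26 turn z units -0.0028 tilt [-1.7e-03  6.0e-04 -1.0e+00]
[-0.39894651  0.55981842 -3.05285043] [ 0.05805482 -0.04973146  0.0056451 ]
```

>>> servo_tool(
  steps=[
    [0.005,0,0.03,0,0,0,1],
    [0.005,0,0.06,0,0,0,1],
    [0.005,0,0.08,0,0,0,1],
    [0.005,0,0.08,0,0,0,1],
  ],
)

```text
time: 8.68
position: [0.4881, -0.1008, 0.1195]
tcp_rot: [0.001, 0.867, 0.498, 0.001]
ft_force: [-2.2, 1.1, 14.5]
finger_gap: 0.592
grip_force: 66.7
```

>>> servo_tool(
  steps=[
    [0,0,0.005,0,0,0.05,1],
    [0,0,0.005,0,0,0.1,1],
    [0,0,0.005,0,0,0.15,1],
    [0,0,0.005,0,0,0.2,1],
  ],
)

```text
time: 9.02
position: [0.4891, -0.1013, 0.1199]
tcp_rot: [0.001, 0.935, 0.354, 0.002]
ft_force: [-2.5, -0.6, 29.0]
finger_gap: 0.591
grip_force: 68.3
```

>>> servo_tool(
  steps=[
    [0,0,0,0,0,0.05,1],
    [0,0,0,0,0,0.1,1],
    [0,0,0,0,0,0.15,1],
  ],
)

```text
time: 9.27
position: [0.4897, -0.1016, 0.12]
tcp_rot: [0.002, 0.97, 0.242, 0.002]
ft_force: [-0.5, -2.5, 29.7]
finger_gap: 0.595
grip_force: 68.3
```

>>> servo_tool(
  steps=[
    [0,0,0,0,0,0.05,1],
    [0,0,0,0,0,0.1,1],
    [0,0,0,0,0,0.15,1],
  ],
)

```text
time: 9.52
position: [0.4899, -0.1017, 0.12]
tcp_rot: [0.002, 0.992, 0.126, 0.003]
ft_force: [0.6, -4.4, 24.9]
finger_gap: 0.594
grip_force: 67.8
```

>>> servo_tool(
  steps=[
    [0,0,0,0,0,0.05,1],
    [0,0,0,0,0,0.1,1],
    [0,0,0,0,0,0.15,1],
  ],
)

```text
time: 9.77
position: [0.4895, -0.1015, 0.1196]
tcp_rot: [0.001, 1.0, 0.009, 0.002]
ft_force: [2.8, -0.7, 11.6]
finger_gap: 0.592
grip_force: 66.8
```

>>> servo_tool(
  steps=[
    [0,0,0.015,0,0,0,1],
    [0,0,0.03,0,0,0,1],
    [0,0,0.03,0,0,0,1],
  ],
)

```text
time: 10.02
position: [0.4889, -0.1019, 0.1141]
tcp_rot: [0.001, 1.0, 0.011, 0.002]
ft_force: [3.2, -11.8, -9.0]
finger_gap: 0.593
grip_force: 65.5
```

>>> servo_tool(
  steps=[
    [0,0.006,0.02,0,0,0.03,1],
    [0,0.006,0.04,0,0,0.03,1],
    [0,0.006,0.05,0,0,0.03,1],
    [0,0.006,0.05,0,0,0.03,1],
  ],
)

```text
time: 10.35
position: [0.4889, -0.1024, 0.1065]
tcp_rot: [0.001, 1.0, -0.013, 0.001]
ft_force: [3.6, -5.7, 2.3]
finger_gap: 0.589
grip_force: 66.9
```

>>> servo_tool(
  steps=[
    [-0.003,0.003,0.015,0,0,0,1],
    [-0.003,0.003,0.025,0,0,0,1],
    [-0.003,0.003,0.035,0,0,0,1],
    [-0.003,0.003,0.035,0,0,0,1],
  ],
)

```text
time: 10.68
position: [0.4901, -0.1029, 0.1032]
tcp_rot: [0.001, 1.0, -0.013, 0.004]
ft_force: [1.6, -1.0, 38.4]
finger_gap: 0.591
grip_force: 74.8
```

>>> servo_tool(
  steps=[
    [0,0,0.005,0,0,0,1],
    [0,0,0.005,0,0,0,1],
    [0,0,0.005,0,0,0,1],
  ],
)

```text
time: 10.93
position: [0.4902, -0.103, 0.1031]
tcp_rot: [0.001, 1.0, -0.012, 0.004]
ft_force: [-3.9, 0.4, 55.8]
finger_gap: 0.597
grip_force: 77.1
```

>>> servo_tool(
  steps=[
    [0,0,-0.006,0,0,0,1],
    [0,0,-0.006,0,0,0,1],
    [0,0,-0.006,0,0,0,1],
  ],
)

```text
time: 11.18
position: [0.4902, -0.1029, 0.1032]
tcp_rot: [0.001, 1.0, -0.013, 0.004]
ft_force: [2.4, -1.5, 35.1]
finger_gap: 0.588
grip_force: 74.6
```

Run:
```python
from h import *
crop("side","pics/c7.png",290,120,390,210,6)
s=env.sense(); print(s["position"],s["ft_force"],s["grip_force"])
```

```text
[ 0.49015611 -0.10288138  0.10323112] [ 1.5551232  -1.06733894 34.77343259] 74.5978331565857
```

View pics/c7.png

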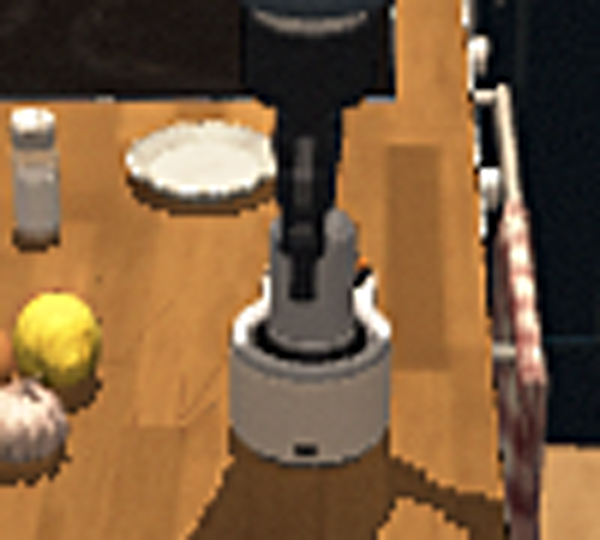

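The blade holder is flush inside the ring (px 310,340), and the beaker stands upright, gripped and pressed with about 35 N. Handing in.

```bash
python3 -c "
from cell import env
print(env.job_done())"
```

```text
the job is handed in; nothing more can be done
None
```

The job is handed in at about 11 s of the 64 s allowed, with no verdict returned: the dial pointer measured on the orange mark, the beaker dropped over the drive star and, as far as the tool height and side picture show, is fully home, and the arm is still gripping and pressing it with about 35 N.

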